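# Feel for the bottle in the closed sample box and weigh it

## Task

Slide the lid of the opaque sample box open, feel along the inside for the bottle lying in it, lift it out and lay it gently in the cradle on the scale's pan. Then slide the lid of the empty box fully shut, leaving the bottle lying on the scale and the other things on the worktop where they are.

Things in the scene. Friction and masses are not known exactly. Their poses are not given: they have to be found in the camera images.
- box: Grey opaque sample box fixed to the worktop, 140 x 240 mm (x, y), walls 5 mm thick and 58 mm high; origin at the centre of its underside, y along its length, z up. Aluminium lid runners 4 mm thick stand along the long sides, up to 68 mm high, and go on 110 mm past the -y end. One bottle lies inside; its place is not reported.
- box_floor (a point): Centre of the box's inner floor, 6 mm above the underside. The inside is 130 x 230 mm (box x, y), 52 mm deep, and holds only the bottle and two bars.
- box_bars (a point): Midway between two rubber bars in the box (8 mm thick, whole inner length, at box x = +16 and -16 mm), level with their tops, 14 mm above the underside. The bottle lies on them along y: 44 mm thick, 110 mm long, plain for 96 mm from its flat base, then a 36 mm cap towards +y; 0.24 to 0.36 kg. Its axis is at x = 0, 30 mm above the box's underside. A push of about 2 N along y slides it.
- box_empty_end (a point): Foot of the inner -y end wall of the box, on the inner floor. The bottle's base lies anywhere from 45 to 115 mm from this wall (towards +y), so the first 45 mm are always empty; its place must be found by feeling along the box.
- lid (a joint): Travel of the box's lid in m: 0 = shut, 0.235 = fully open (the whole inside uncovered); it slides towards the box's -y, stays where it is left and takes about 5 N to move.
- lid_handle (a point): Grip point of the upright metal handle on the black lid; moves with it. The handle is a plate 14 mm thick (box y), 70 mm wide (box x), 36 mm high above the lid's top; this point is on its centre plane, 14 mm below its top edge, 22 mm above the lid's top (which is 64 mm above the box's underside). With the lid shut it is 30 mm from the box's centre towards -y.
- scale: White bench scale fixed to the worktop, housing 190 x 150 mm (x, y), 44 mm high, display at the front (-x); origin at the centre of its underside, z up.
- pan_cradle (a point): Centre of the upper face of the scale's steel pan, 72 mm above the worktop when unloaded; moves down with the pan; axes as the scale's. The pan is 100 x 126 mm (x, y). Two bars (8 mm thick, along y, at x = +16 and -16 mm, tops 8 mm above this face) make a cradle; the bottle lying in it along y has its axis 24 mm above this face.
- pan (a joint): How far the scale's pan is pressed down, m: about 0.001 empty, 0.020 at its stop, spring 350 N/m; the bottle alone presses it to between 0.008 and 0.012.
- timer: Small white timer, 68 x 62 x 19 mm, loose bystander; origin at the centre of its underside.
- tape: Roll of tape lying flat, 60 mm across, 18 mm high, loose bystander; origin at the centre of its underside.
- marker: Marker pen lying, 136 mm long and 12 mm thick, loose bystander; origin at the centre of its underside.
- cup: Screw-lidded specimen cup, 60 mm across, 72 mm high, loose bystander; origin at the centre of its underside.

How it is judged:
By the outcome, as a careful person would: the job done as asked, in the order asked, and still so for the second after the job is handed in, with the robot touching nothing.
It also fails if it takes over 64 s, if anything falls off the work surface, if the arm or the gripper's body presses on something with over 40 N, if the wrist force passes 120 N, or if a joint passes its speed limit or range.

## Robot

A 7-joint arm with a two-finger parallel gripper is mounted at the origin on a cart in front of the work surface, level with it; the furniture and walls round the work are solid. World frame = base frame: x ahead of the robot, y to its left, z up, the work surface at z = 0. Lengths are in m, angles in rad, forces in N, time in s.
With the tool pointing down it reaches from about 0.35 to 0.9 m from the base axis. Payload 19.9 kg.
Tool frame: the origin (TCP) lies between the finger pads; the fingertips stand 22 mm ahead of it and the grasp point (between the pads) lies 3 mm ahead of it (manip.tip_extent is the distance from the TCP to the fingertips, in m); z points along the fingers, y is the line along which they close (so a half turn about z gives the same grasp; the last joint's range is limited). The gripper opens to 94 mm and grips with 3 to 60 N. Pads are 16 mm wide; open, the fingers measure 119 mm over their backs; the gripper's body (75 mm by 177 mm) begins 78 mm behind the grasp point.
Start: joints at [-1.278, 0.417, -0.01, 1.614, 0.005, 1.111, -0.053], TCP at [0.205, 0.59, 0.227] pointing down, gripper open.
Joint ranges: [-2.81, 2.81], [-0.39, 2.02], [-1.27, 1.25], [0.06, 2.57], [-1.19, 4.33], [0.19, 2], [-2.82, 2.82]. Speed limits (rad/s): [1.89, 1.89, 2.39, 2.39, 3.01, 3.01, 3.01].

## Interface

Orientations are given as a unit quaternion [w, x, y, z].
In Python, from rig import manip gives the robot as it stands.
- The arm moves only by the shell command python3 -m jog 'ROWS' [FORCE]. ROWS is text: rows parted by semicolons, each of 7 numbers parted by spaces: the finger opening in m, from 0 to 0.094, then the shift along the tool's x, y, z in m, then the turn, a rotation vector about the tool's x, y, z in degrees. A call has 1 to 5 rows; each row is the pose to reach, as a shift and turn from the pose commanded when the call began, along the tool's axes at that moment; what a row does not reach only later rows make up. A row lasts 1/12 s, in which the tool goes at most 41.7 mm and 7.16 degrees, less where a joint would pass 70% of its speed; a pose out of reach is approached as far as the arm can. A call with a gripper value outside its range is refused whole. The fingers move at their own pace and stop on an object; FORCE is the grip in N (left out, the last holds). Time passes only in rows, so rows that repeat a pose let the fingers close. It gives the time, the measured TCP pose, the force, the opening and the grip force at its end, in the units of the state.
- manip.observe(): the state, without advancing time (a new reading comes with each control period).
- manip.camera(name): name is "side" or "top"; returns a dict with "img" (384x512x3 uint8, red, green, blue), "range_z" (384x512 float32, m along the optical axis (not along the pixel's ray), 0 where there is no reading), "fx", "fy", "cx", "cy" (pixels), "R" (3x3) and "t" (3): a world point X has camera coordinates R X + t. Camera axes: x right, y down, z forward; pixel columns grow to the right and rows downward; lengths in m; the calibration is good to about 2 mm. A picture is of the moment at which its call begins.
- manip.job_done(): hands the job in; it is judged then, once.
The state is a dict: "t": time; "joint_pos": joint angles; "joint_vel": joint speeds; "tau": joint torques, N m; "position": TCP position; "tcp_rot": TCP orientation; "contact_force": force on the tool from outside, world axes, zero at the start; "moment": the same for the moment, N m; "grip_width": opening from 0.0 (shut) to 1.0 (fully open); "finger_force": force on a finger pad.
Only numpy, scipy, OpenCV 4.12 (cv2) and the standard library are available. Lean on these libraries where they do the work, as an engineer would, in place of code of your own. Each camera call takes 0.05 s, during which the arm holds its last target. There are 200 camera calls.

## Working session

There is one attempt and no reset: what is moved stays moved. The work goes in short steps, Python scripts to look and compute and a shell command to move; the robot and the scene stay as the last step left them, time stands still between calls to the robot, and variables do not carry over. Pictures are saved under pics/ and viewed, at most 10 in all, crops included, and the job is handed in when it is done.

```bash
ls; mkdir -p pics
python3 - <<'E'
from rig import manip
import cv2,numpy as np
s=manip.observe();print({k:np.round(v,3) for k,v in s.items()})
for n in("side","top"):
    c=manip.camera(n);np.savez(f"{n}0.npz",**c);cv2.imwrite(f"pics/{n}0.png",c["img"][:,:,::-1])
    print(n,c["fx"],c["cx"],c["cy"],np.round(c["R"],3),np.round(c["t"],3))
E
```

```text
pics
{'t': np.float64(0.0), 'joint_pos': array([-1.277,  0.418, -0.01 ,  1.614,  0.005,  1.111, -0.053]), 'joint_vel': array([ 0.001, -0.001, -0.001, -0.   ,  0.   , -0.   ,  0.001]), 'tau': array([-2.0000e-03, -8.5125e+01,  6.3800e-01, -4.2600e+01, -4.9000e-02,
        1.9000e-02,  0.0000e+00]), 'position': array([0.205, 0.59 , 0.227]), 'tcp_rot': array([-0.   ,  0.167,  0.986, -0.001]), 'contact_force': array([-0.293,  0.286,  0.966]), 'moment': array([-0.038, -0.022,  0.027]), 'finger_force': np.float64(0.0), 'grip_width': np.float64(0.998)}
side 375.2862803962453 255.95616943418477 188.04728667358705 [[ 0.958 -0.285  0.013]
 [-0.155 -0.556 -0.817]
 [ 0.24   0.781 -0.577]] [-0.332  0.301  0.695]
top 404.3021186592979 246.79374220628992 190.99341771539542 [[ 0.003 -1.     0.015]
 [-0.991 -0.005 -0.132]
 [ 0.132 -0.014 -0.991]] [0.278 0.463 1.214]
```

View pics/top0.png

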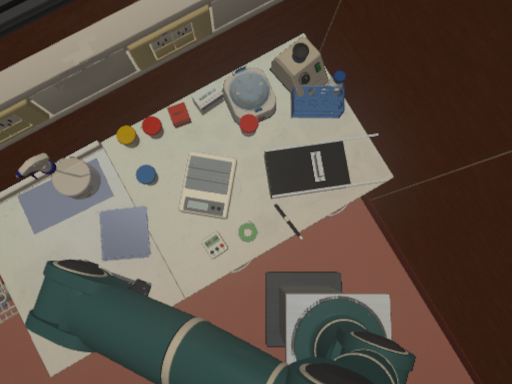

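View pics/side0.png

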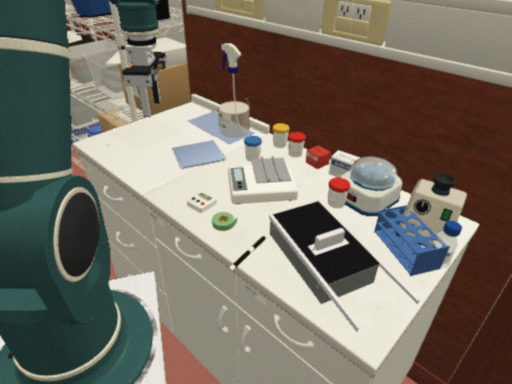

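The top view shows the black lid at about (307,168) with its handle at (318,166) and the runners going to the right. The scale is at (208,185), its pan above the display. The timer (215,244), tape (248,232) and marker (288,220) are on the robot's side. The red cup at (249,123) is near the box's left far corner.

```bash
cat > h.py <<'E'
import numpy as np,cv2
def world(c,uv=None):
    "world points for all pixels from range"
    v,u=np.mgrid[:384,:512].astype(float); z=c["range_z"]
    P=np.stack([(u-c["cx"])/c["fx"]*z,(v-c["cy"])/c["fy"]*z,z],-1)
    return (P-c["t"])@c["R"]
def rect(xy):
    (x,y),(w,h),a=cv2.minAreaRect((xy*1000).astype(np.float32)); return np.round([x,y,w,h,a],1)
def blob(m,seed):
    n,l=cv2.connectedComponents(m.astype(np.uint8)); return l==l[seed[1],seed[0]]
E
python3 - <<'E'
from h import *
c=dict(np.load("top0.npz"));W=world(c);im=c["img"].astype(int)
z=W[...,2]
dark=(im.max(2)<60)&(z>.04)&(z<.09)
m=blob(dark,(290,175));print("lid",m.sum(),rect(W[m][:,:2]),np.median(z[m]))
reg=np.zeros((384,512),bool);reg[135:200,255:360]=1
h=reg&(z>.078)&(z<.12);print("handle",h.sum(),rect(W[h][:,:2]),W[h].mean(0),np.percentile(z[h],[5,50,95]))
b=reg&(z>.05);print("boxall",rect(W[b][:,:2]))
reg[:]=0;reg[150:220,175:240]=1
p=reg&(z>.02)&(z<.12);print("scale",rect(W[p][:,:2]))
p=reg&(z>.062)&(z<.09);print("pan",p.sum(),rect(W[p][:,:2]),np.percentile(z[p],[5,50,95]))
p=reg&(z>.0765)&(z<.09);print("bars",p.sum(),rect(W[p][:,:2]))
for n,(u,v) in dict(timer=(215,244),tape=(248,225),marker=(288,220),cup=(249,123),blue=(146,174)).items():print(n,np.round(W[v,u],3))
cv2.imwrite("pics/crop.png",np.hstack([cv2.resize(c["img"][140:230,165:250,::-1],None,fx=4,fy=4,interpolation=2),cv2.resize(c["img"][130:220,260:360,::-1],None,fx=4,fy=4,interpolation=2)]))
E
```

```text
lid 2962 [529.8  98.9 130.  239.1   8.7] 0.06503440991067877
handle 148 [534.9  68.6  69.9  15.3   8.7] [0.53379024 0.07035081 0.09722836] [0.08079335 0.09938533 0.10375125]
boxall [504.4 138.8 221.7 469.4  27.1]
scale [482.7 400.1 150.6 190.6  80.8]
pan 1404 [507.2 396.2 126.6 100.   80.9] [0.0681192  0.07231776 0.08030084]
bars 225 [505.2 396.8 124.4  94.1  82.1]
timer [0.3   0.376 0.015]
tape [0.358 0.275 0.024]
marker [0.375 0.152 0.013]
cup [0.664 0.274 0.074]
blue [0.505 0.579 0.075]
```

View pics/crop.png

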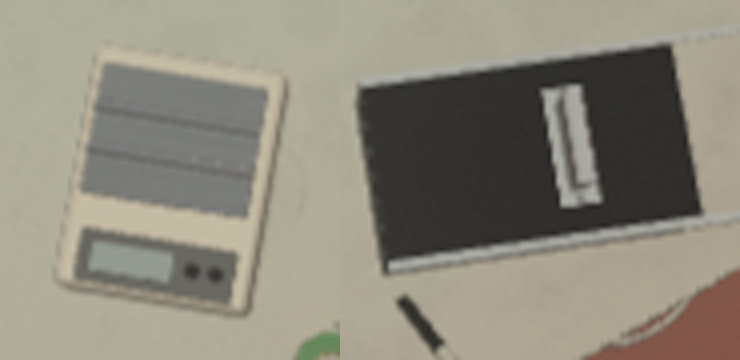

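Lid and box are centred at (0.530, 0.099) with yaw +8.7°. The handle agrees with this. The pan centre is (0.506, 0.397) with yaw −9.1°. I'm setting out for the handle.

```bash
cat >> h.py <<'E'
B=np.array([.530,.099]);BY=np.radians(8.7);S=np.array([.5065,.3965]);SY=np.radians(-9.1)
def bx(x,y): 
    c,s=np.cos(BY),np.sin(BY);return B+[c*x-s*y,s*x+c*y]
def go(x,y,z,ydeg):
    "shift/turn in tool axes from now to TCP (x,y,z), tool y at world azimuth ydeg (mod 180), pointing down"
    from rig import manip
    from scipy.spatial.transform import Rotation as Ro
    s=manip.observe();q=s["tcp_rot"];R=Ro.from_quat(np.r_[q[1:],q[0]])
    a=np.degrees(np.arctan2(*R.as_matrix()[1::-1,1]));d=(ydeg-a+90)%180-90;a=np.radians(a+d)
    T=np.array([[np.sin(a),np.cos(a),0],[-np.cos(a),np.sin(a),0],[0,0,-1]]) 
    T[:,0]=np.cross(T[:,1],T[:,2])
    print("t%.2f pos"%s["t"],np.round(s["position"],4),"F",np.round(s["contact_force"],1),"w%.3f ff%.1f"%(s["grip_width"]*.094,s["finger_force"]),"-> shift mm",np.round(R.inv().apply(np.array([x,y,z])-s["position"])*1000,1),"turn",np.round((R.inv()*Ro.from_matrix(T)).as_rotvec(degrees=True),1))
E
python3 -c "
from h import *
go(*bx(0,-.03),.16,98.7)"
python3 -m jog '0.05 -0.13 -0.10 0 0 0 -7; 0.05 -0.13 -0.10 0 0 0 -14; 0.05 -0.13 -0.10 0 0 0 -21; 0.05 -0.13 -0.10 0 0 0 -28; 0.05 -0.16 -0.127 0 0 0 -28' 30
python3 -c "
from h import *
go(*bx(0,-.03),.16,98.7)"
```

```text
t0.10 pos [0.2053 0.59   0.2269] F [-0.5 -0.3 -0.1] w0.094 ff0.0 -> shift mm [-482.1 -383.5   67.4] turn [ -0.1  -0.  -27.9]
t: 0.52
position: [0.3144, 0.4181, 0.2272]
tcp_rot: [-0.0, -0.081, 0.997, -0.0]
contact_force: [0.3, 0.0, 0.8]
grip_width: 0.683
finger_force: 0.0
t0.52 pos [0.3144 0.4181 0.2272] F [0.3 0.  0.8] w0.064 ff0.0 -> shift mm [-161.  -379.6   67.2] turn [-0.  -0.   0.6]
```

```bash
python3 -m jog '0.05 -0.08 -0.19 0.03 0 0 0; 0.05 -0.08 -0.19 0.03 0 0 0; 0.05 -0.08 -0.19 0.03 0 0 0; 0.05 -0.08 -0.19 0.03 0 0 0; 0.05 -0.08 -0.19 0.03 0 0 0'
python3 -m jog '0.05 -0.08 -0.185 0.035 0 0 0; 0.05 -0.08 -0.185 0.035 0 0 0; 0.05 -0.08 -0.185 0.035 0 0 0; 0.05 -0.08 -0.185 0.035 0 0 0; 0.05 -0.08 -0.185 0.035 0 0 0'
python3 -c "
from h import *
go(*bx(0,-.03),.091,98.7)"
```

```text
t: 0.93
position: [0.4225, 0.2421, 0.1972]
tcp_rot: [0.0, -0.077, 0.997, -0.0]
contact_force: [0.8, 1.5, -0.4]
grip_width: 0.532
finger_force: 0.0
t: 1.35
position: [0.5301, 0.071, 0.162]
tcp_rot: [-0.0, -0.077, 0.997, -0.0]
contact_force: [0.4, 0.9, -0.5]
grip_width: 0.53
finger_force: 0.0
t1.35 pos [0.5301 0.071  0.162 ] F [ 0.4  0.9 -0.5] w0.050 ff0.0 -> shift mm [-4.1 -2.3 71. ] turn [-0.  -0.   0.1]
```

```bash
python3 -m jog '0.05 -0.003 0 0.02 0 0 0; 0.05 -0.003 0 0.04 0 0 0; 0.05 -0.003 0 0.058 0 0 0; 0.05 -0.003 0 0.069 0 0 0; 0.05 -0.003 0 0.069 0 0 0'
python3 -m jog '0.0 0 0 0 0 0 0;0.0 0 0 0 0 0 0;0.0 0 0 0 0 0 0;0.0 0 0 0 0 0 0;0.0 0 0 0 0 0 0' 40
python3 -c "
from h import *
go(*bx(0,-.265),.091,98.7)"
```

```text
t: 1.77
position: [0.5311, 0.0737, 0.0914]
tcp_rot: [-0.002, -0.077, 0.997, -0.0]
contact_force: [0.2, -0.6, 0.3]
grip_width: 0.533
finger_force: 0.0
t: 2.18
position: [0.5333, 0.0709, 0.0944]
tcp_rot: [0.001, -0.076, 0.997, -0.002]
contact_force: [5.8, -33.9, 2.1]
grip_width: 0.215
finger_force: 16.9
t2.18 pos [0.5333 0.0709 0.0944] F [  5.8 -33.9   2.1] w0.020 ff16.9 -> shift mm [  -0.9 -236.7    4.2] turn [-0.2  0.1  0. ]
```

```bash
python3 -m jog '0.0 0 -0.003 0 0 0 0;0.0 0 -0.006 0 0 0 0;0.0 0 -0.008 0 0 0 0;0.0 0 -0.008 0 0 0 0'
python3 -c "
from h import *
go(*bx(0,-.265),.091,98.7)"
```

```text
t: 2.52
position: [0.5341, 0.0661, 0.0944]
tcp_rot: [0.001, -0.077, 0.997, 0.0]
contact_force: [-0.8, -0.6, 7.4]
grip_width: 0.145
finger_force: 40.0
t2.52 pos [0.5341 0.0661 0.0944] F [-0.8 -0.6  7.4] w0.014 ff40.0 -> shift mm [  -0.5 -231.9    3.3] turn [0.  0.1 0.1]
```

```bash
python3 -m jog '0.0 0 -0.008 0 0 0 0;0.0 0 -0.023 0 0 0 0;0.0 0 -0.041 0 0 0 0;0.0 0 -0.059 0 0 0 0;0.0 0 -0.077 0 0 0 0'
python3 -m jog '0.0 0 -0.018 0 0 0 0;0.0 0 -0.036 0 0 0 0;0.0 0 -0.054 0 0 0 0;0.0 0 -0.072 0 0 0 0;0.0 0 -0.090 0 0 0 0'
python3 -c "
from h import *
go(*bx(0,-.265),.091,98.7)"
```

```text
t: 2.93
position: [0.5457, -0.0097, 0.0943]
tcp_rot: [0.0, -0.077, 0.997, 0.001]
contact_force: [-2.6, 4.4, 8.1]
grip_width: 0.143
finger_force: 40.0
t: 3.35
position: [0.5593, -0.099, 0.0944]
tcp_rot: [0.0, -0.077, 0.997, 0.001]
contact_force: [-4.4, 4.3, 10.2]
grip_width: 0.145
finger_force: 40.0
t3.35 pos [ 0.5593 -0.099   0.0944] F [-4.4  4.3 10.2] w0.014 ff40.0 -> shift mm [ -0.8 -64.9   3.3] turn [0.1 0.  0.2]
```

```bash
python3 -m jog '0.0 -0.0005 -0.018 -0.001 0 0 0;0.0 -0.0005 -0.036 -0.001 0 0 0;0.0 -0.0005 -0.050 -0.001 0 0 0;0.0 -0.0005 -0.060 -0.001 0 0 0;0.0 -0.0005 -0.066 -0.001 0 0 0'
python3 -m jog '0.0 0 -0.002 0 0 0 0;0.0 0 -0.004 0 0 0 0;0.0 0 -0.004 0 0 0 0'
python3 -c "
from h import *
go(*bx(0,-.265),.091,98.7)"
```

```text
t: 3.77
position: [0.5694, -0.1649, 0.0944]
tcp_rot: [-0.0, -0.077, 0.997, 0.0]
contact_force: [-5.8, 4.1, 1.1]
grip_width: 0.15
finger_force: 40.0
t: 4.02
position: [0.5695, -0.1651, 0.0944]
tcp_rot: [-0.001, -0.078, 0.997, 0.002]
contact_force: [-11.2, 15.4, 8.4]
grip_width: 0.15
finger_force: 40.0
t4.02 pos [ 0.5695 -0.1651  0.0944] F [-11.2  15.4   8.4] w0.014 ff40.0 -> shift mm [-0.9  2.   3.4] turn [ 0.2 -0.1  0.2]
```

```bash
sed -i 's/B=np.array(\[.530,.099\])/B=np.array([.5303,.097])/' h.py
python3 -m jog '0.05 0 0.003 0 0 0 0;0.05 0 0.003 0 0 0 0;0.05 0 0.003 0 0 0 0;0.05 0 0.003 -0.03 0 0 0;0.05 0 0.003 -0.07 0 0 0'
python3 - <<'E'
from h import *
from rig import manip
print(np.round(manip.observe()["joint_pos"],2))
c=manip.camera("top");np.savez("top1.npz",**c)
d=manip.camera("side");np.savez("side1.npz",**d)
cv2.imwrite("pics/open.png",np.hstack([cv2.resize(c["img"][130:220,240:400,::-1],(400,225)),cv2.resize(d["img"][180:330,240:440,::-1],(400,300))[:225]]))
go(*bx(0,-.092),.15,8.7)
E
```

```text
t: 4.43
position: [0.5685, -0.165, 0.1629]
tcp_rot: [-0.002, -0.077, 0.997, 0.0]
contact_force: [0.9, -0.4, 0.5]
grip_width: 0.466
finger_force: 0.0
[ 0.03  0.44  0.26  1.76 -0.13  0.96  2.07]
t4.53 pos [ 0.5727 -0.1664  0.1701] F [ 0.2  0.7 -0.5] w0.049 ff0.0 -> shift mm [  1.9 174.8  19.6] turn [ -0.5   0.2 -89.9]
```

View pics/open.png

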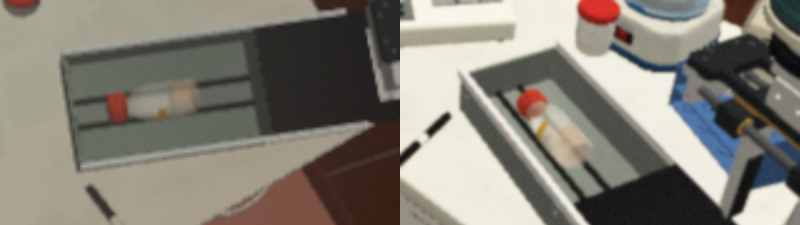

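The lid is fully open. The bottle lies on the two bars, with its red cap at about (118,107) and its base at about (197,97) in the crop, cap towards +y. I'll go down into the empty end with the fingers shut and feel for the base.

```bash
python3 -m jog '0.0 0.002 0.06 0 0 0 35;0.0 0.002 0.06 0 0 0 35;0.0 0.002 0.06 0 0 0 35;0.0 0.002 0.06 0 0 0 35;0.0 0.002 0.06 0 0 0 35' 
python3 -m jog '0.0 0.033 0.047 0 0 0 35;0.0 0.033 0.047 0 0 0 35;0.0 0.033 0.047 0 0 0 35;0.0 0.033 0.047 0 0 0 35;0.0 0.033 0.047 0 0 0 35' 
python3 -c "
from h import *
go(*bx(0,-.092),.10,8.7)"
python3 - <<'E'
from h import *
c=dict(np.load("top1.npz"));W=world(c);R=np.array([[np.cos(BY),np.sin(BY)],[-np.sin(BY),np.cos(BY)]])
b=(W[...,:2]-B)@R.T
im=c["img"].astype(int)
m=(abs(b[...,0])<.03)&(abs(b[...,1])<.11)&(W[...,2]>.03)&(W[...,2]<.056)
print(m.sum(),np.percentile(b[m],[1,50,99],axis=0),np.percentile(W[m][:,2],[50,95]))
E
```

```text
t: 4.95
position: [0.5592, -0.106, 0.1649]
tcp_rot: [0.001, 0.229, 0.973, -0.0]
contact_force: [-0.1, -0.4, 0.1]
grip_width: 0.218
finger_force: 0.0
t: 5.37
position: [0.5503, -0.0492, 0.1648]
tcp_rot: [0.001, 0.511, 0.859, 0.0]
contact_force: [0.9, 0.4, -0.0]
grip_width: 0.006
finger_force: 0.0
t5.37 pos [ 0.5503 -0.0492  0.1648] F [ 0.9  0.4 -0. ] w0.001 ff0.0 -> shift mm [51.5 20.9 64.8] turn [ 0.1  0.  19.8]
456 [[-0.02068839 -0.03631734]
 [-0.00188283  0.01480332]
 [ 0.02061204  0.07197532]] [0.04783741 0.05422436]
```

```bash
python3 -m jog '0.0 0.03 0.012 0.02 0 0 7;0.0 0.051 0.021 0.03 0 0 14;0.0 0.0515 0.021 0.05 0 0 20;0.0 0.0515 0.021 0.06 0 0 20;0.0 0.0515 0.021 0.06 0 0 20' 
python3 -c "
from h import *
go(*bx(0,-.092),.046,8.7)"
```

```text
t: 5.78
position: [0.5427, 0.0055, 0.1029]
tcp_rot: [-0.0, 0.649, 0.761, -0.001]
contact_force: [-1.3, 1.4, -0.1]
grip_width: 0.008
finger_force: 0.0
t5.78 pos [0.5427 0.0055 0.1029] F [-1.3  1.4 -0.1] w0.001 ff0.0 -> shift mm [ 0.4  1.8 56.9] turn [-0.1  0.1  0.3]
```

```bash
python3 -m jog '0.0 0 0.0015 0.02 0 0 0;0.0 0 0.0015 0.04 0 0 0;0.0 0 0.0015 0.056 0 0 0;0.0 0 0.0015 0.056 0 0 0' 
python3 -m jog '0.0 0.007 0 0 0 0 0;0.0 0.014 0 0 0 0 0;0.0 0.021 0 0 0 0 0;0.0 0.028 0 0 0 0 0;0.0 0.028 0 0 0 0 0' 
python3 -m jog '0.0 0.002 0 0 0 0 0;0.0 0.004 0 0 0 0 0;0.0 0.006 0 0 0 0 0;0.0 0.008 0 0 0 0 0' 
python3 -c "
from h import *
go(*bx(0,-.044),.046,8.7)"
```

```text
t: 6.12
position: [0.5442, 0.0048, 0.047]
tcp_rot: [-0.001, 0.65, 0.76, -0.001]
contact_force: [-0.6, -0.3, -0.3]
grip_width: 0.004
finger_force: 0.0
t: 6.53
position: [0.5408, 0.0359, 0.0491]
tcp_rot: [0.0, 0.65, 0.76, 0.001]
contact_force: [-0.6, -0.9, -0.7]
grip_width: 0.002
finger_force: 0.0
t: 6.87
position: [0.5394, 0.0416, 0.0485]
tcp_rot: [0.0, 0.651, 0.759, -0.0]
contact_force: [-0.4, -0.1, -0.4]
grip_width: 0.003
finger_force: 0.0
t6.87 pos [0.5394 0.0416 0.0485] F [-0.4 -0.1 -0.4] w0.000 ff0.0 -> shift mm [12.2 -0.6  2.5] turn [-0.   0.   0.1]
```

```bash
python3 -m jog '0.0 0.002 0 0 0 0 0;0.0 0.004 0 0 0 0 0' |grep -E "posi|cont"
python3 -m jog '0.0 0.002 0 0 0 0 0;0.0 0.004 0 0 0 0 0' |grep -E "posi|cont"
python3 -m jog '0.0 0.002 0 0 0 0 0' |grep -E "posi|cont"
python3 -m jog '0.0 0.002 0 0 0 0 0' |grep -E "posi|cont"
python3 -c "
from h import *
go(*bx(0,-.044),.046,8.7)"
```

```text
position: [0.5388, 0.0457, 0.0485]
contact_force: [0.3, -0.5, -0.0]
position: [0.5382, 0.0497, 0.0485]
contact_force: [0.1, -2.6, -0.6]
position: [0.5379, 0.0514, 0.0485]
contact_force: [-0.1, -1.3, 0.2]
position: [0.5376, 0.0533, 0.0485]
contact_force: [0.7, -2.5, 0.0]
t7.37 pos [0.5376 0.0533 0.0485] F [ 0.7 -2.5  0. ] w0.001 ff1.0 -> shift mm [ 0.3 -0.6  2.5] turn [0.  0.  0.1]
```

The fingers meet the base at TCP y ≈ 0.050, with a steady push of about 2.5 N. That puts the base at box y ≈ −36 mm, which agrees with the picture. Next I back off, rise, open, advance and grasp the middle.

```bash
python3 -m jog '0.0 -0.006 0 0 0 0 0;0.0 -0.006 0 -0.03 0 0 0;0.07 -0.006 0 -0.062 0 0 0;0.07 0.03 0 -0.062 0 0 0;0.07 0.058 0 -0.062 0 0 0'|grep -E "posi|cont" 
python3 -m jog '0.07 0 0 0 0 0 0;0.07 0 0 0 0 0 0;0.07 0 0 0 0 0 0;0.07 0 0 0 0 0 0'|grep -E "posi|cont|width"
python3 -c "
from h import *
go(*bx(-.001,.014),.037,8.7)"
```

```text
position: [0.5296, 0.1112, 0.1122]
contact_force: [0.3, 2.4, -0.7]
position: [0.5288, 0.1095, 0.1104]
contact_force: [0.3, -0.3, -0.3]
grip_width: 0.462
t8.12 pos [0.5288 0.1095 0.1104] F [ 0.3 -0.3 -0.3] w0.043 ff0.0 -> shift mm [ 1.5 -1.4 73.4] turn [-0.  0.  0.]
```

```bash
python3 -m jog '0.07 0 0 0 0 0 0;0.07 0 0 0 0 0 0;0.07 0 0 0 0 0 0;0.07 0 -0.001 0 0 0 0;0.07 0 -0.001 0.015 0 0 0'|grep -E "posi|cont|width" 
python3 -m jog '0.07 0 0 0.015 0 0 0;0.07 0 0 0.03 0 0 0;0.07 0 0 0.045 0 0 0;0.07 0 0 0.057 0 0 0;0.07 0 0 0.057 0 0 0'|grep -E "posi|cont|width"
python3 -c "
from h import *
go(*bx(-.001,.014),.037,8.7)"
```

```text
position: [0.5289, 0.1107, 0.0972]
contact_force: [0.3, -0.2, -0.6]
grip_width: 0.742
position: [0.5266, 0.1103, 0.0365]
contact_force: [-0.8, 0.4, -0.2]
grip_width: 0.743
t8.95 pos [0.5266 0.1103 0.0365] F [-0.8  0.4 -0.2] w0.070 ff0.0 -> shift mm [ 0.3  0.7 -0.5] turn [-0.2  0.   0.1]
```

```bash
python3 -m jog '0.03 0 0 0 0 0 0;0.03 0 0 0 0 0 0;0.03 0 0 0 0 0 0;0.03 0 0 0 0 0 0;0.03 0 0 0 0 0 0' 20|grep -E "posi|cont|width|fing"
python3 -m jog '0.03 0 0 0 0 0 0;0.03 0 0 0 0 0 0;0.03 0 0 0 0 0 0' 20|grep -E "posi|cont|width|fing"
```

```text
position: [0.5269, 0.1105, 0.0388]
contact_force: [-7.6, -0.7, 9.5]
grip_width: 0.458
finger_force: 20.0
position: [0.5269, 0.1105, 0.0389]
contact_force: [-7.4, -1.8, 9.1]
grip_width: 0.459
finger_force: 20.0
```

```bash
python3 -m jog '0.03 0 0 -0.005 0 0 0;0.03 0 0 -0.015 0 0 0;0.03 0 0 -0.025 0 0 0;0.03 0 0 -0.035 0 0 0;0.03 0 0 -0.045 0 0 0' 25|grep -E "posi|cont|width|fing"
python3 -m jog '0.03 0 0 -0.02 0 0 0;0.03 0 0 -0.045 0 0 0;0.03 0 0 -0.07 0 0 0;0.03 0 0 -0.085 0 0 0;0.03 0 0 -0.085 0 0 0' |grep -E "posi|cont|width|fing|rot"
python3 - <<'E'
from h import *
from rig import manip
print(manip.observe()["moment"])
for n in("top","side"):
    c=manip.camera(n);np.savez(n+"2.npz",**c)
    cv2.imwrite(f"pics/{n}lift.png",cv2.resize(c["img"][100:330,200:400,::-1] if n=="side" else c["img"][60:220,180:380,::-1],(500,400 if n=="top" else 575)))
go(*S,.18,-9.1)
E
```

```text
position: [0.528, 0.1107, 0.0849]
contact_force: [-0.6, -0.2, -1.9]
grip_width: 0.456
finger_force: 25.0
position: [0.5292, 0.1109, 0.1722]
tcp_rot: [0.001, 0.651, 0.759, 0.002]
contact_force: [1.4, 0.2, -1.9]
grip_width: 0.457
finger_force: 25.0
[-0.07140809 -0.0102911   0.00699724]
t10.55 pos [0.5277 0.1109 0.1689] F [-0.2 -0.2 -3.5] w0.043 ff25.0 -> shift mm [285.5  22.9 -11. ] turn [ 0.1 -0.  17.9]
```

View pics/sidelift.png

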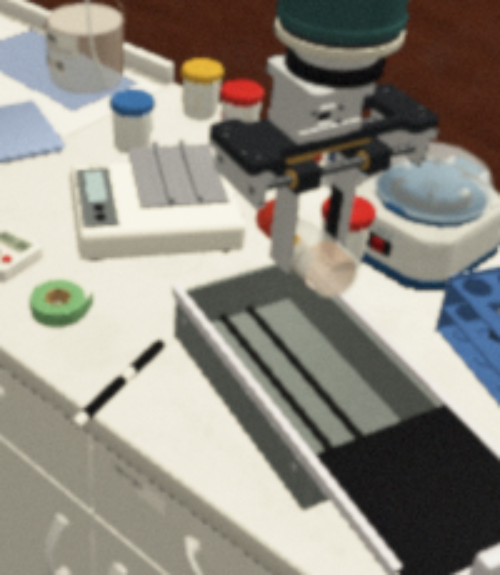

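The bottle hangs level in the fingers, cap towards the scale, and the box is empty. Carrying it to the scale.

```bash
python3 -m jog '0.03 0.015 0.0 0 0 0 1;0.03 0.04 0.004 0 0 0 5;0.03 0.07 0.008 0 0 0 9;0.03 0.10 0.01 0 0 0 14;0.03 0.13 0.012 0 0 0 18'|grep -E "posi|cont|width|fing"
python3 -c "
from h import *
go(S[0]-.0008,S[1]-.005,.150,-9.1)"
```

```text
position: [0.5189, 0.2419, 0.1672]
contact_force: [-0.1, -0.4, -3.1]
grip_width: 0.457
finger_force: 25.0
t10.97 pos [0.5189 0.2419 0.1672] F [-0.1 -0.4 -3.1] w0.043 ff25.0 -> shift mm [145.4 -37.6  17. ] turn [-0.1  0.1 -0.4]
```

```bash
python3 -m jog '0.03 0.03 -0.008 0 0 0 0;0.03 0.065 -0.017 0 0 0 0;0.03 0.10 -0.026 0 0 0 0;0.03 0.13 -0.034 0.005 0 0 0;0.03 0.145 -0.0375 0.016 0 0 0'|grep -E "posi|cont|width|fing"
python3 -m jog '0.03 0 0 0 0 0 0;0.03 0 0 0 0 0 0'|grep -E "posi|cont|width|fing"
python3 - <<'E'
from h import *
from rig import manip
c=manip.camera("top");d=manip.camera("side");np.savez("top3.npz",**c)
cv2.imwrite("pics/over.png",np.hstack([cv2.resize(c["img"][135:235,150:270,::-1],(390,325)),cv2.resize(d["img"][100:225,200:350,::-1],(390,325))]))
go(S[0]-.0008,S[1]-.005,.105,-9.1)
E
```

```text
position: [0.5041, 0.3946, 0.1514]
contact_force: [-0.3, 0.7, -2.5]
grip_width: 0.457
finger_force: 25.0
position: [0.5047, 0.39, 0.1503]
contact_force: [-0.5, -0.3, -1.2]
grip_width: 0.454
finger_force: 25.0
t11.65 pos [0.506  0.3887 0.1519] F [-0.5 -0.  -2.1] w0.043 ff25.0 -> shift mm [ 2.8 -0.7 46.9] turn [-0.   0.1 -0.2]
```

View pics/over.png

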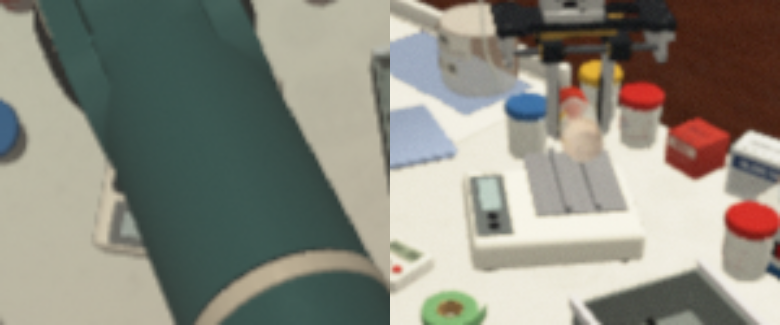

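The bottle hangs above the cradle in the side view (about (580,125) over the pan at (575,180)). The top view is hidden by the arm. Lowering it until the pan carries the weight.

```bash
python3 -m jog '0.03 0.002 -0.0005 0.015 0 0 0;0.03 0.003 -0.0005 0.028 0 0 0;0.03 0.003 -0.0005 0.036 0 0 0;0.03 0.003 -0.0005 0.040 0 0 0;0.03 0.003 -0.0005 0.040 0 0 0'|grep -E "posi|cont"
for i in 1; do python3 -m jog '0.03 0 0 0.002 0 0 0;0.03 0 0 0.003 0 0 0;0.03 0 0 0.004 0 0 0'|grep -E "posi|cont"; done
python3 -m jog '0.03 0 0 0.001 0 0 0;0.03 0 0 0.002 0 0 0;0.03 0 0 0.003 0 0 0'|grep -E "posi|cont"
python3 -c "
from h import *
go(S[0]-.0008,S[1]-.005,.105,-9.1)"
```

```text
position: [0.5055, 0.3923, 0.1115]
contact_force: [-0.6, -0.4, -1.8]
position: [0.506, 0.3932, 0.1088]
contact_force: [1.0, -0.1, -2.0]
position: [0.5058, 0.3932, 0.1055]
contact_force: [-0.1, -0.2, -2.5]
t12.57 pos [0.5058 0.3932 0.1055] F [-0.1 -0.2 -2.5] w0.043 ff25.0 -> shift mm [-1.7  0.2  0.5] turn [ 0.  -0.  -0.1]
```

```bash
python3 -m jog '0.03 0 0 0.001 0 0 0;0.03 0 0 0.002 0 0 0;0.03 0 0 0.003 0 0 0;0.03 0 0 0.003 0 0 0'|grep -E "posi|cont"
python3 -m jog '0.03 0 0 0.001 0 0 0;0.03 0 0 0.002 0 0 0;0.03 0 0 0.003 0 0 0;0.03 0 0 0.003 0 0 0'|grep -E "posi|cont"
python3 -c "
from h import *
go(S[0]-.0008,S[1]-.005,.105,-9.1)"
```

```text
position: [0.5057, 0.3931, 0.1023]
contact_force: [0.5, 0.4, -1.9]
position: [0.5057, 0.3931, 0.0993]
contact_force: [-1.7, -0.2, -0.3]
t13.23 pos [0.5057 0.3931 0.0993] F [-1.7 -0.2 -0.3] w0.043 ff25.0 -> shift mm [-1.6  0.3 -5.7] turn [-0.   0.  -0.1]
```

```bash
for k in 1 ; do python3 -m jog '0.03 0 0 0.001 0 0 0'|grep -E "posi|cont"; done
python3 -m jog '0.03 0 0 0.001 0 0 0'|grep -E "posi|cont"
python3 -m jog '0.03 0 0 0.001 0 0 0'|grep -E "posi|cont"
python3 -m jog '0.03 0 0 0.001 0 0 0'|grep -E "posi|cont"
python3 -m jog '0.03 0 0 0.0 0 0 0'|grep -E "posi|cont"
```

```text
position: [0.5057, 0.3932, 0.0985]
contact_force: [-1.6, -0.6, -0.7]
position: [0.5057, 0.3931, 0.0974]
contact_force: [-1.0, 0.0, 0.7]
position: [0.5057, 0.3931, 0.0964]
contact_force: [-0.4, -0.1, 0.3]
position: [0.5057, 0.3932, 0.0954]
contact_force: [-2.2, -0.8, 0.6]
position: [0.5057, 0.3931, 0.0953]
contact_force: [-0.8, -0.1, 0.2]
```

```bash
python3 -m jog '0.045 0 0 0 0 0 0;0.048 0 0 0 0 0 0;0.052 0 0 0 0 0 0;0.058 0 0 0 0 0 0;0.068 0 0 0 0 0 0' 5|grep -E "posi|cont|wid"
python3 -m jog '0.068 0 0 0 0 0 0;0.068 0 0 0 0 0 0;0.068 0 0 -0.005 0 0 0;0.068 0 0 -0.02 0 0 0;0.068 0 0 -0.05 0 0 0' |grep -E "posi|cont|wid"
python3 -m jog '0.068 0 0 -0.03 0 0 0;0.05 0 0 -0.06 0 0 0;0.05 0 0 -0.06 0 0 0' |grep -E "posi|cont|wid"
python3 - <<'E'
from h import *
from rig import manip
d=manip.camera("side");np.savez("side4.npz",**d)
cv2.imwrite("pics/placed.png",cv2.resize(d["img"][100:225,200:350,::-1],(600,500)))
go(*bx(0,-.265),.18,98.7)
print(manip.observe()["joint_pos"].round(2))
E
```

```text
position: [0.5059, 0.3931, 0.0956]
contact_force: [1.1, -0.0, 1.0]
grip_width: 0.651
position: [0.5045, 0.3922, 0.1436]
contact_force: [0.4, -0.1, 0.6]
grip_width: 0.728
position: [0.5078, 0.3941, 0.2116]
contact_force: [0.1, 0.2, 1.2]
grip_width: 0.616
t14.78 pos [0.5069 0.3938 0.2088] F [-0.3  0.4 -1.5] w0.054 ff0.0 -> shift mm [-541.6  151.8   27.1] turn [ 0.  -0.3 72.1]
[-1.11  0.51  0.56  1.61 -0.3   1.1  -0.63]
```

View pics/placed.png

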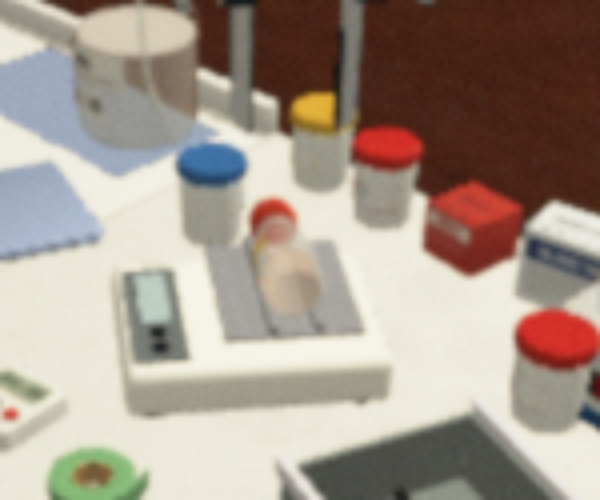

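The bottle lies in the cradle, cap at (273,220) and base at (290,290), resting between the bars. Next I return to the handle.

```bash
python3 -m jog '0.05 -0.035 0.01 0 0 0 7;0.05 -0.075 0.02 0 0 0 14;0.05 -0.11 0.032 0 0 0 21;0.05 -0.15 0.043 0 0 0 28;0.05 -0.19 0.053 0 0 0 35'|grep -E "posi|cont"
python3 -c "
from h import *
go(.5695,-.1645,.18,98.7)"
```

```text
position: [0.5273, 0.1953, 0.205]
contact_force: [0.7, -0.1, 0.2]
t15.20 pos [0.5273 0.1953 0.205 ] F [ 0.7 -0.1  0.2] w0.050 ff0.0 -> shift mm [-227.   282.3   25. ] turn [ 0.   0.  36.8]
```

```bash
python3 -m jog '0.05 -0.026 0.032 0.002 0 0 7;0.05 -0.052 0.064 0.004 0 0 14;0.05 -0.078 0.096 0.006 0 0 21;0.05 -0.104 0.128 0.008 0 0 28;0.05 -0.129 0.16 0.01 0 0 35'|grep -E "posi|cont"
python3 -c "
from h import *
go(.5695,-.1645,.14,98.7)"
```

```text
position: [0.552, -0.0088, 0.1951]
contact_force: [0.7, 0.2, -0.4]
t15.62 pos [ 0.552  -0.0088  0.1951] F [ 0.7  0.2 -0.4] w0.050 ff0.0 -> shift mm [-11.1 156.3  55.1] turn [-0.   0.   1.8]
```

```bash
python3 -m jog '0.05 -0.003 0.038 0.01 0 0 1.8;0.05 -0.006 0.075 0.02 0 0 1.8;0.05 -0.009 0.113 0.03 0 0 1.8;0.05 -0.011 0.145 0.04 0 0 1.8;0.05 -0.011 0.156 0.05 0 0 1.8'|grep -E "posi|cont"
python3 -m jog '0.05 0 0 0 0 0 0;0.05 0 0 0 0 0 0;0.05 0 0 0 0 0 0'|grep -E "posi|cont"
python3 - <<'E'
from h import *
from rig import manip
d=manip.camera("side")
W=world(d);R=np.array([[np.cos(BY),np.sin(BY)],[-np.sin(BY),np.cos(BY)]])
b=(W[...,:2]-B)@R.T
m=(abs(b[...,0])<.045)&(b[...,1]>-.31)&(b[...,1]<-.22)&(W[...,2]>.085)&(W[...,2]<.103)
print(m.sum(),np.percentile(b[m],[2,50,98],axis=0) if m.any() else 0)
go(.5695,-.1645,.093,98.7)
E
```

```text
position: [0.57, -0.1675, 0.1447]
contact_force: [-0.8, 0.8, 0.6]
position: [0.5711, -0.1612, 0.1454]
contact_force: [0.1, 0.3, 0.9]
389 [[-0.03692652 -0.27119784]
 [-0.00981838 -0.26681586]
 [ 0.02707816 -0.25817054]]
t16.33 pos [ 0.5713 -0.1609  0.1457] F [-0.1  0.6 -0.1] w0.050 ff0.0 -> shift mm [-2.3  3.3 52.7] turn [-0.  -0.   0.4]
```

```bash
python3 -m jog '0.05 -0.001 0.003 0.015 0 0 0;0.05 -0.001 0.003 0.03 0 0 0;0.05 -0.001 0.003 0.043 0 0 0;0.05 -0.001 0.003 0.051 0 0 0;0.05 -0.001 0.003 0.051 0 0 0'|grep -E "posi|cont"
python3 -m jog '0.0 0 0 0 0 0 0;0.0 0 0 0 0 0 0;0.0 0 0 0 0 0 0;0.0 0 0 0 0 0 0' 40|grep -E "posi|cont|wid|fing"
python3 -m jog '0.0 0 0 0 0 0 0;0.0 0 0 0 0 0 0;0.0 0 0 0 0 0 0' 40|grep -E "posi|cont|wid|fing"
python3 -c "
from h import *
go(*bx(0,-.03),.093,98.7)"
```

```text
position: [0.5695, -0.1648, 0.0923]
contact_force: [-0.7, -1.1, 0.4]
position: [0.5708, -0.1654, 0.095]
contact_force: [-0.1, -0.5, -1.3]
grip_width: 0.286
finger_force: 0.0
position: [0.5706, -0.1648, 0.0947]
contact_force: [-2.0, 2.2, 5.1]
grip_width: 0.145
finger_force: 40.0
t17.33 pos [ 0.5706 -0.1648  0.0947] F [-2.   2.2  5.1] w0.014 ff40.0 -> shift mm [   1.1 -234.9    1.9] turn [-0.  -0.   0.3]
```

```bash
python3 -m jog '0.0 0 -0.008 0 0 0 0;0.0 0 -0.023 0 0 0 0;0.0 0 -0.041 0 0 0 0;0.0 0 -0.059 0 0 0 0;0.0 0.0005 -0.077 0 0 0 0'|grep -E "posi|cont"
python3 -m jog '0.0 0 -0.018 0 0 0 0;0.0 0 -0.036 0 0 0 0;0.0 0 -0.054 0 0 0 0;0.0 0 -0.072 0 0 0 0;0.0 0.0005 -0.090 0 0 0 0'|grep -E "posi|cont"
python3 -c "
from h import *
go(*bx(0,-.03),.093,98.7)"
```

```text
position: [0.559, -0.0892, 0.0947]
contact_force: [1.5, -5.5, -0.5]
position: [0.5455, -0.0001, 0.0947]
contact_force: [1.4, -4.9, -0.3]
t18.17 pos [ 5.455e-01 -1.000e-04  9.470e-02] F [ 1.4 -4.9 -0.3] w0.014 ff40.0 -> shift mm [  0.  -68.3   1.7] turn [ 0.1 -0.1  0.3]
```

```bash
python3 -m jog '0.0 0 -0.018 0 0 0 0;0.0 0 -0.036 0 0 0 0;0.0 0 -0.050 0 0 0 0;0.0 0 -0.058 0 0 0 0;0.0 0 -0.063 0 0 0 0'|grep -E "posi|cont"
python3 -m jog '0.0 0 -0.002 0 0 0 0;0.0 0 -0.004 0 0 0 0;0.0 0 -0.004 0 0 0 0'|grep -E "posi|cont"
python3 -m jog '0.0 0 -0.002 0 0 0 0;0.0 0 -0.003 0 0 0 0;0.0 0 -0.003 0 0 0 0'|grep -E "posi|cont"
```

```text
position: [0.5359, 0.0625, 0.0948]
contact_force: [6.2, -2.6, -1.8]
position: [0.5354, 0.0656, 0.0947]
contact_force: [4.9, 0.7, 1.5]
position: [0.5351, 0.0676, 0.0948]
contact_force: [7.0, -5.4, 0.4]
```

```bash
python3 -m jog '0.0 0 -0.002 0 0 0 0;0.0 0 -0.003 0 0 0 0;0.0 0 -0.003 0 0 0 0'|grep -E "posi|cont"
python3 -m jog '0.0 0 -0.002 0 0 0 0;0.0 0 -0.002 0 0 0 0'|grep -E "posi|cont"
```

```text
position: [0.535, 0.0678, 0.0948]
contact_force: [11.7, -20.9, -6.3]
position: [0.535, 0.0678, 0.0948]
contact_force: [13.3, -32.5, -10.9]
```

At the stop. I relieve the push, open, rise clear and check.

```bash
python3 -m jog '0.0 0 0.003 0 0 0 0;0.0 0 0.0045 0 0 0 0;0.0 0 0.0045 0 0 0 0'|grep -E "posi|cont"
python3 -m jog '0.03 0 0 0 0 0 0;0.04 0 0 0 0 0 0;0.05 0 0 0 0 0 0;0.05 0 0 0 0 0 0;0.05 0 0 0 0 0 0'|grep -E "posi|cont|wid"
python3 -m jog '0.05 0 0 -0.02 0 0 0;0.05 0 0 -0.05 0 0 0;0.05 0 0 -0.09 0 0 0;0.05 0 0.03 -0.11 0 0 0;0.05 0 0.07 -0.12 0 0 0'|grep -E "posi|cont|wid"
python3 -m jog '0.05 0 0.035 0 0 0 0;0.05 0 0.07 0 0 0 0;0.05 0 0.10 0 0 0 0;0.05 0 0.10 0 0 0 0;0.05 0 0.10 0 0 0 0'|grep -E "posi|cont"
python3 - <<'E'
from h import *
from rig import manip
c=manip.camera("top");d=manip.camera("side")
W=world(d);R=np.array([[np.cos(BY),np.sin(BY)],[-np.sin(BY),np.cos(BY)]])
b=(W[...,:2]-B)@R.T
m=(abs(b[...,0])<.045)&(b[...,1]>-.08)&(b[...,1]<.03)&(W[...,2]>.085)&(W[...,2]<.103)
print("handle",m.sum(),np.percentile(b[m],[2,50,98],axis=0) if m.any() else 0)
for n,o in(("top",c),("side",d)):
    o0=dict(np.load(n+"0.npz"));df=np.abs(o["img"].astype(int)-o0["img"]).max(2)
    for k,(u,v) in dict(timer=(215,244),tape=(248,232),marker=(288,220)).items():
        if n=="top":print(k,df[v-14:v+15,u-14:u+15].mean())
cv2.imwrite("pics/end.png",np.hstack([cv2.resize(c["img"][80:280,150:400,::-1],(400,320)),cv2.resize(d["img"][100:340,150:450,::-1],(400,320))]))
E
```

```text
position: [0.5351, 0.0676, 0.0948]
contact_force: [6.6, -7.3, -1.4]
position: [0.5341, 0.0695, 0.0944]
contact_force: [0.2, -0.7, 0.6]
grip_width: 0.466
position: [0.5463, 0.0026, 0.2171]
contact_force: [0.7, 0.4, 0.1]
grip_width: 0.535
position: [0.5606, -0.1003, 0.2145]
contact_force: [0.2, 0.2, -0.4]
handle 263 [[-0.03648095 -0.0369362 ]
 [-0.00560567 -0.03415655]
 [ 0.03096553 -0.02343309]]
timer 8.0820451843044
tape 8.104637336504162
marker 7.794292508917954
```

View pics/end.png

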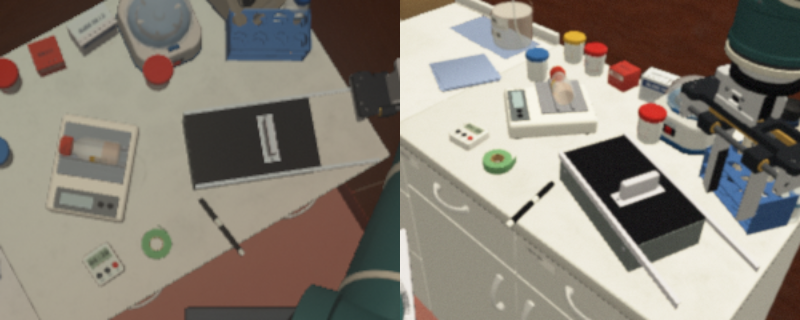

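The lid is shut at (253,140), the bottle lies in the cradle at (90,152), the timer, tape and marker have not moved, and the gripper is clear.

```bash
python3 -c "
from rig import manip
print(manip.job_done())"
```

```text
the job is handed in; nothing more can be done
None
```

The bottle is lying in the scale's cradle, the empty box's lid is pushed shut to its stop, and the job is handed in; the last pictures show the timer, tape, marker and cup where they were.

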